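# Hold the amber cast-resin prism in the haze meter's beam

## Task

Read the amber resin test prism in the haze meter: first press the meter's red shutter lever down until its catch holds it down by itself, then lift the amber prism out of the rack, gripping it by its two frosted faces only and never letting the fingers touch the polished ones. Hold it upright and still midway between the two housings, off the base and without knocking it on the meter, so that the beam goes squarely through the two polished faces in the prism's lower half, and finish while the gripper is still holding it there. Leave the other two prisms in the rack and the things round about where they are.

Things in the scene. Friction and masses are not known exactly. Their poses are not given: they have to be found in the camera images.
- meter: Haze meter, fixed: grey base plate 140 x 215 mm, 14 mm high, and two white housings 126 mm high across an open gap of 110 mm. Origin on the table under the gap's middle, z up. Beam (12 mm thick) along its y, 85 mm up, from the lamp housing (y +55 to +105 mm, x -55 to +30) to the receiver (y -55 to -100, x -30 to +30), through black-rimmed round lenses. -x is its front, towards the robot.
- beam_mid (a point): Middle of the beam, halfway between the housings, 85 mm above the table, 71 mm above the base plate; axes as the meter's (y along the beam).
- shutter_lever (a joint): Shutter lever, a steel rocker on the lamp housing's gap side: 0 = up, black shutter disc over the lens; grows as the red pad is pressed, end stop 0.68. A spring drives it back (at the pad 3 N at 0, 6 N at the bottom). A sprung catch snaps over it at about 0.57; released, it then stays at about 0.53, shutter open.
- lever_pad (a point): Middle of the top of the lever's red pad, 26 x 28 mm, in front of the lamp housing. Lever up: 136 mm above the table, sloping 20 degrees, high at the front; at the end stop: 80 mm above the table, sloping 19 degrees the other way. It moves nearly straight down; free space beneath. The pivot (axis along the meter's y) is 85 mm behind it, 100 mm up.
- rack: Grey plastic rack, 58 mm (x) by 182 mm (y), 24 mm high, fixed; three sockets 14 mm deep in a row along its y, 56 mm apart. Origin under its centre; the prisms stand square in it, their axes along the rack's.
- amber_prism: Amber clear resin prism standing in a rack socket, 24 mm (x) by 26 mm (y), 70 mm high, 50 g. Origin at the centre of its underside, z up. The two faces square to its x are frosted (paler, matt), to be gripped; the two square to its y are polished, face along the row, not to be touched. 1.5 mm loose in its socket; foot 10 mm above the table; 56 mm stand out of the rack.
- amber_windows: The two polished faces of the amber prism (square to its y), 18 mm wide and 66 mm high each; origin and axes as the prism's.
- amber_reading (a point): Middle of the amber prism's lower half: on its axis, 20 mm above its foot; this point belongs in the beam.
- clear_prism: Colourless prism of the same size in another socket of the rack; stays there.
- green_prism: Green prism of the same size in another socket of the rack; stays there.
- mould: Empty cream-coloured half mould, 66 x 110 x 35 mm, standing by; leave alone.
- resin: Orange resin bottle with a white cap, 54 mm thick, 119 mm high, standing behind the meter; leave alone.
- plug: Black potted plug, 72 mm across, 73 mm high, standing by; leave alone.
Things that resemble listed ones, but are neither listed nor needed, are in the scene too. What is meant by the amber_prism is not pink or yellow, and is the smaller of those in its own colour.

How it is judged:
By the outcome, as a careful person would: the job done as asked, in the order asked, and still so for the second after the job is handed in, while the arm keeps its last pose, push and grip.
It also fails if it takes over 51 s, if anything falls off the work surface, if the arm or the gripper's body presses on something with over 40 N, if the wrist force passes 120 N, or if a joint passes its speed limit or range.

## Robot

A 7-joint arm with a two-finger parallel gripper is mounted at the origin on the work surface; the furniture and walls round the work are solid. World frame = base frame: x ahead of the robot, y to its left, z up, the work surface at z = 0. Lengths are in mm, angles in rad, forces in N, time in s.
With the tool pointing down it reaches from about 400 to 875 mm from the base axis. Payload 19.3 kg.
Tool frame: the origin (TCP) lies at the very end of the fingers, on their centre line; the grasp point (between the pads) lies grip_depth behind it (grip_depth is the distance from the TCP to the grasp point, in mm); z points along the fingers, y is the line along which they close (so a half turn about z gives the same grasp; the last joint's range is limited). The gripper opens to 85 mm and grips with 20 to 120 N. Pads are 22 mm wide; open, the fingers measure 114 mm over their backs; the gripper's body (76 mm by 85 mm) begins 54 mm behind the grasp point. The pads swing forward as they close: fully open they stand 13 mm farther back than shut.
Start: joints at [1.107, 0.521, -0.036, 1.599, 0.021, 1.021, -0.113], TCP at [239.784, -577.163, 200.291] pointing down, gripper open.
Joint ranges: [-2.91, 2.91], [-0.3, 2.13], [-1.5, 1.42], [0.17, 2.43], [-1.26, 4.41], [0.16, 1.93], [-2.52, 2.52]. Speed limits (rad/s): [1.89, 1.89, 2.39, 2.39, 3.01, 3.01, 3.01].

## Interface

Orientations are given as a rotation vector (axis times angle).
In Python, from workcell import state, read_camera, camera_model, hand_in, grip_depth gives the robot as it stands. The module is installed in compiled form; this text tells all that it offers.
- The arm moves only by the tool send_rows, never from a script. Its argument "rows" is a list of rows, each a list of 7 numbers: the turn, a rotation vector about the tool's x, y, z in degrees, then the shift along the tool's x, y, z in units of 50 mm (1.0 is 50 mm), then the finger opening in mm, from 0 to 85.4. In form: [[rx, ry, rz, tx, ty, tz, gripper], ...]. A call has 1 to 12 rows; each row shifts and turns the commanded pose from where the row before left it, along the tool's axes as they then stand; what a row does not reach is not made up. A row lasts 1/10 s, in which the tool goes at most 50 mm and 8.59 degrees, less where a joint would pass 70% of its speed; a pose out of reach is approached as far as the arm can. A call is refused whole if a number of a shift passes 1 or a number of a turn 8.59, either way. A call with a gripper value outside its range is refused whole. The fingers move at their own pace and stop on an object; "grip_force" is the grip in N (left out, the last holds). Time passes only in rows, so rows that do not move let the fingers close. It gives the time, the measured TCP pose, the force, the opening and the grip force at its end, in the units of the state.
- state(): the state, without advancing time (a new reading comes with each control period).
- read_camera(name): name is "scene" or "top" or "wrist"; returns (picture, depth): 480x640x3 uint8, red, green, blue; 480x640 float32, mm along the optical axis (not along the pixel's ray), 0 where there is no reading.
- camera_model(name): a dict with "fx", "fy", "cx", "cy" (pixels), "world_from_camera" (4x4, takes a point from camera to world coordinates); the wrist camera has in their place "T_tool_cam" (4x4, takes a point from camera to tool coordinates, whose origin is the TCP and whose axes are the flange's). Camera axes: x right, y down, z forward; pixel columns grow to the right and rows downward; lengths in mm; the calibration is good to about 2 mm. A picture is of the moment at which its call begins: read the wrist's pose just before it. camera_model takes no time and is no camera call.
- hand_in(): hands the job in; it is judged then, once.
The state is a dict: "time_s": time; "joints": joint angles; "dq": joint speeds; "joint_efforts": joint torques, N m; "position": TCP position; "eef_rot": TCP orientation; "ft_force": force on the tool from outside, world axes, zero at the start; "ft_torque": the same for the moment, N m; "width": opening from 0.0 (shut) to 1.0 (fully open); "grasp_force": force on a finger pad.
Only numpy, scipy, OpenCV 4.12 (cv2) and the standard library are available. Lean on these libraries where they do the work, as an engineer would, in place of code of your own. Each camera call takes 0.05 s, during which the arm holds its last target. There are 200 camera calls.

## Working session

There is one attempt and no reset: what is moved stays moved. The work goes in short steps, Python scripts to look and compute and a tool call to move; the robot and the scene stay as the last step left them, time stands still between calls to the robot, and variables do not carry over. Pictures are saved under pics/ and viewed, at most 10 in all, crops included, and the job is handed in when it is done.

Besides the shell and the picture viewer there is one more tool, called after "Call:" as name(argument=value, ...) on one line, values as JSON. send_rows: Moves the arm, as the interface text tells. Its arguments: {"type":"object","properties":{"rows":{"type":"array","items":{"type":"array","items":{"type":"number"}}},"grip_force":{"type":"number"}},"required":["rows"]}

```bash
mkdir -p pics; cat > h.py <<'E'
import numpy as np, cv2
from workcell import *
from scipy.spatial.transform import Rotation as R
def snap(n):
    s=state(); p,d=read_camera(n); return s,p,d
def cloud(n,d,s=None):
    m=camera_model(n); v,u=np.mgrid[:480,:640]
    P=np.stack([(u-m['cx'])/m['fx']*d,(v-m['cy'])/m['fy']*d,d,np.ones_like(d)],-1)
    if n=='wrist':
        T=np.eye(4);T[:3,:3]=R.from_rotvec(s['eef_rot']).as_matrix();T[:3,3]=s['position'];T=T@m['T_tool_cam']
    else: T=m['world_from_camera']
    return (P@np.array(T).T)[...,:3]
E
python3 - <<'E'
from h import *
print(state(),grip_depth)
for n in('scene','top'):
    s,p,d=snap(n);cv2.imwrite(f'pics/{n}0.png',p[...,::-1]);np.savez(f'{n}0.npz',p=p,d=d,c=cloud(n,d))
    print(camera_model(n))
E
```

```text
{'time_s': 0.0, 'joints': array([ 1.10679729,  0.52201899, -0.03635981,  1.59998754,  0.02123065,
        1.02106634, -0.11277374]), 'dq': array([ 8.63476460e-04,  8.88929158e-04, -2.76280998e-04, -6.50002086e-04,
        9.97757816e-05, -1.26657179e-03, -1.00063690e-03]), 'joint_efforts': array([-4.92319268e-04, -9.27117920e+01,  1.97961710e+00, -3.69931090e+01,
        1.77969213e-02,  8.24380433e-03,  8.80863399e-05]), 'position': array([ 239.65154146, -576.8461503 ,  199.72961392]), 'eef_rot': array([-3.07983934e+00, -6.14475322e-01,  4.68014344e-04]), 'ft_force': array([ 0.04093716,  0.65252967, -0.68777548]), 'ft_torque': array([ 0.01500773, -0.02223757, -0.00427695]), 'grasp_force': 0.0, 'width': 0.9996742599575879} 18.700000000000003
{'fx': 472.5714330205553, 'fy': 472.5714330205553, 'cx': 312.78675406733873, 'cy': 238.03682661897344, 'world_from_camera': array([[-4.24015335e-01, -3.66163590e-01,  8.28332796e-01,
        -4.05922109e+02],
       [-9.05305049e-01,  1.96790494e-01, -3.76425649e-01,
         3.97013114e+02],
       [-2.51746528e-02, -9.09504111e-01, -4.14931934e-01,
         5.80863874e+02],
       [ 0.00000000e+00,  0.00000000e+00,  0.00000000e+00,
         1.00000000e+00]])}
{'fx': 471.2105964780789, 'fy': 471.2105964780789, 'cx': 326.43441199303044, 'cy': 239.15383784455477, 'world_from_camera': array([[ 1.43927704e-02, -9.96532493e-01,  8.19502190e-02,
         4.94722859e+02],
       [-9.99864909e-01, -1.49945499e-02, -6.73250305e-03,
        -7.18332573e+01],
       [ 7.93796470e-03, -8.18422489e-02, -9.96613684e-01,
         1.18518085e+03],
       [ 0.00000000e+00,  0.00000000e+00,  0.00000000e+00,
         1.00000000e+00]])}
```

View pics/scene0.png

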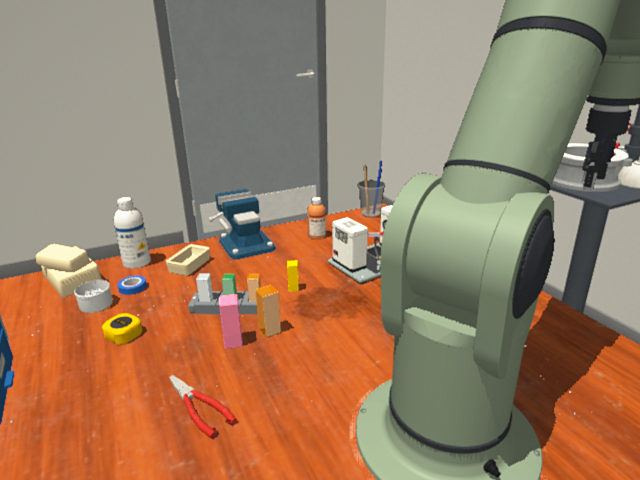

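View pics/top0.png

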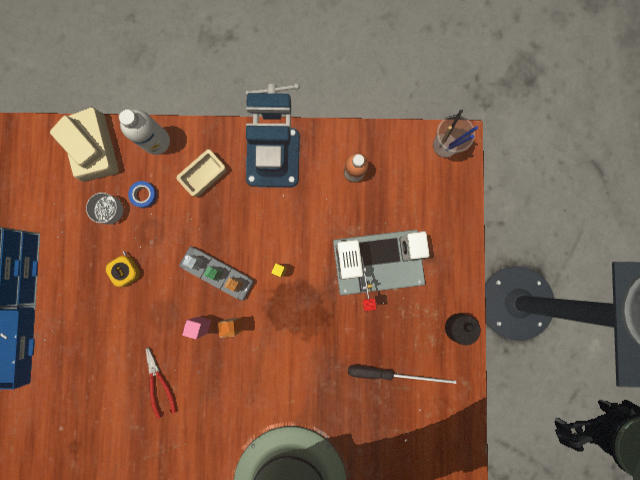

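Candidates for the amber prism (top view): the one in the rack (233,284); the large amber block outside it (227,328); yellow block (278,270); pink block (195,328). I choose the small amber in the rack's right socket. The lever pad is at (370,303).

```bash
python3 - <<'E'
from h import *
z=np.load('top0.npz');p,d,c=z['p'],z['d'],z['c']
def rect(m,name):
    n,l,st,_=cv2.connectedComponentsWithStats(m.astype(np.uint8))
    i=1+np.argmax(st[1:,4]);q=c[l==i]
    r=cv2.minAreaRect(q[:,:2].astype(np.float32));print(name,len(q),np.round(r[0],1),np.round(r[1],1),round(r[2],2),'z',np.median(q[:,2]).round(1),'mean',q.mean(0).round(1))
v,u=np.mgrid[:480,:640]
def box(a,b,e,f): return (u>a)&(u<b)&(v>e)&(v<f)
Z=c[...,2]
B=box(170,262,235,305);M=box(325,435,222,315)
rect(B&(Z>15)&(Z<90),'rack all')
rect(B&(Z>18)&(Z<32),'rack top')
for n,b in dict(clear=box(180,203,248,272),green=box(203,222,260,282),amber=box(222,246,272,296)).items(): rect(b&(Z>70)&(Z<90),n)
rect(M&(Z>8)&(Z<22),'base')
rect(box(325,366,222,300)&(Z>120)&(Z<132),'lamp')
rect(box(400,435,222,300)&(Z>120)&(Z<132),'recv')
rect(M&(Z>9)&(Z<145),'meter all')
red=(p[...,0]>150)&(p[...,1]<60)&(p[...,2]<60)
rect(M&red&(Z>100),'pad')
a=cv2.resize(p[235:310,170:262,::-1],None,fx=4.3,fy=4.3,interpolation=cv2.INTER_CUBIC)
b=cv2.resize(p[225:315,328:434,::-1],None,fx=3.58,fy=3.58,interpolation=cv2.INTER_CUBIC)[:322]
a=a[:322];cv2.imwrite('pics/crop1.png',np.hstack([a,b[:a.shape[0]]]))
E
```

```text
rack all 1730 [501.9 191.3] [181.4  58.4] 62.33 z 24.3 mean [501.7 187.4  37.2]
rack top 1190 [501.9 191.3] [181.4  58.4] 62.33 z 23.2 mean [501.4 187.2  23.2]
clear 126 [528. 241.] [26.6 24.3] 60.99 z 79.0 mean [527.9 240.1  78.7]
green 119 [502.4 191.1] [26.7 23.8] 61.4 z 79.3 mean [502.4 190.8  79.1]
amber 122 [476.2 141.6] [26.5 24.4] 61.7 z 78.8 mean [476.1 141.2  78.7]
base 2735 [ 537.7 -225.2] [139.9 186.2] 8.01 z 13.3 mean [ 535.9 -235.    13.4]
lamp 806 [ 537.6 -132.3] [84.8 49.7] 7.93 z 124.9 mean [ 537.3 -132.2  124.9]
recv 500 [ 571.5 -286.1] [59.2 44.9] 8.06 z 125.0 mean [ 571.3 -285.8  125.1]
meter all 5052 [ 518.2 -213. ] [175.1 214.7] 7.95 z 15.4 mean [ 532.9 -209.8   52.6]
pad 135 [ 456.3 -127.5] [131.8  30.7] 68.5 z 136.2 mean [ 437.9 -174.7  143.4]
```

View pics/crop1.png

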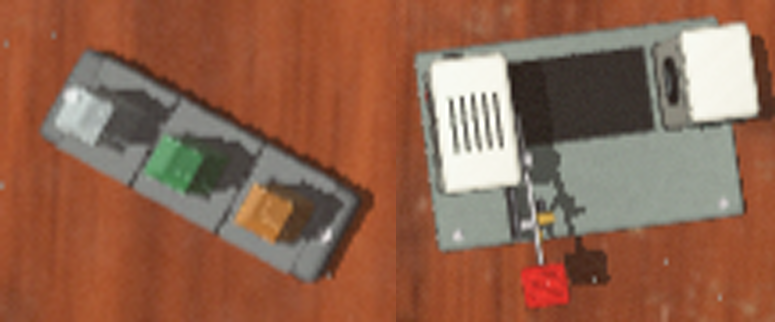

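The crop shows the small amber prism in the rack's right socket (crop 265,212) with pale faces square to the rack's short axis. The lever's red pad is at crop (545,286), about (370,305) in the full image.

```bash
cat >> h.py <<'E'
def plan(t,a):
    "turn about tool z (deg), then shift in tool axes (units), to TCP t with tool y at world angle a"
    s=state();M=R.from_rotvec(s['eef_rot']).as_matrix()
    cur=np.degrees(np.arctan2(M[1,1],M[0,1]));turn=-(a-cur)
    a=np.radians(a);D=np.array([[-np.sin(a),np.cos(a),0],[np.cos(a),np.sin(a),0],[0,0,-1]])
    print('t',round(s['time_s'],2),'pos',s['position'].round(1),'yang',cur.round(2),'tilt',M[:2,2].round(4),'w',round(s['width']*85.4,1),'F',s['ft_force'].round(1),'gf',round(s['grasp_force'],1))
    print('turn',turn.round(2),'shift',((D@(np.array(t)-s['position']))/50).round(3))
E
python3 - <<'E'
from h import *
z=np.load('top0.npz');p,c=z['p'].astype(int),z['c']
m=np.zeros((480,640),bool);m[285:318,355:390]=1
m&=(p[...,0]>140)&(p[...,1]<60)&(c[...,2]>115)
q=c[m];print(len(q),q.mean(0),cv2.minAreaRect(q[:,:2].astype(np.float32)),q.min(0),q.max(0))
a=np.radians(7.95);Rm=np.array([[np.cos(a),-np.sin(a)],[np.sin(a),np.cos(a)]])
print('pad in meter',(q.mean(0)[:2]-[560.9,-209.5])@Rm)
plan([*q.mean(0)[:2],190],7.95)
E
```

```text
137 [ 437.77503376 -174.88483019  143.35091717] ((455.937255859375, -128.4398193359375), (133.76596069335938, 30.678489685058594), 68.49898529052734) [ 425.36596072 -190.20950023  125.74550906] [ 494.72285853  -71.83325732 1185.1808531 ]
pad in meter [-117.15404457   51.31176408]
t 0.1 pos [ 239.7 -576.9  199.8] yang -67.44 tilt [-0.0004  0.0009] w 85.1 F [ 0.3  0.2 -0.1] gf 0.0
turn -75.39 shift [7.414 5.036 0.196]
```

Call:
send_rows(rows=[[0,0,-8.4,0,0,0,0],[0,0,-8.4,0,0,0,0],[0,0,-8.4,0,0,0,0],[0,0,-8.4,0,0,0,0],[0,0,-8.4,0,0,0,0],[0,0,-8.4,0,0,0,0],[0,0,-8.4,0,0,0,0],[0,0,-8.4,0,0,0,0],[0,0,-8.2,0,0,0,0]], grip_force=30)

```text
time_s: 1.0
position: [239.7, -577.0, 200.0]
eef_rot: [-2.054, -2.376, -0.0]
ft_force: [0.2, 0.4, -0.6]
width: 0.001
grasp_force: 0.0
```

Call:
send_rows(rows=[[0,0,0,0.62,0.42,0,0],[0,0,0,0.62,0.42,0,0],[0,0,0,0.62,0.42,0,0],[0,0,0,0.62,0.42,0,0],[0,0,0,0.62,0.42,0,0],[0,0,0,0.62,0.42,0,0],[0,0,0,0.62,0.42,0,0],[0,0,0,0.62,0.42,0,0],[0,0,0,0.62,0.42,0,0],[0,0,0,0.62,0.42,0,0],[0,0,0,0.6,0.42,0,0],[0,0,0,0.58,0.4,0.2,0]])

```text
time_s: 2.2
position: [438.2, -175.7, 191.0]
eef_rot: [2.061, 2.369, 0.001]
ft_force: [0.2, -0.9, -1.3]
width: -0.001
grasp_force: 0.0
```

```bash
python3 - <<'E'
from h import *
plan([437.4,-175.6,150],7.95)
E
```

```text
t 2.2 pos [ 438.2 -175.7  191. ] yang 7.96 tilt [ 0.0015 -0.0007] w -0.1 F [ 0.2 -0.9 -1.3] gf 0.0
turn 0.01 shift [ 0.004 -0.016  0.819]
```

Call:
send_rows(rows=[[0,0,0,0,0,0.3,0],[0,0,0,0,0,0.3,0],[0,0,0,0,0,0.3,0],[0,0,0,0,0,0.14,0],[0,0,0,0,0,0.14,0],[0,0,0,0,0,0.14,0],[0,0,0,0,0,0.14,0],[0,0,0,0,0,0.14,0],[0,0,0,0,0,0.14,0],[0,0,0,0,0,0.14,0],[0,0,0,0,0,0.14,0],[0,0,0,0,0,0,0]])

```text
time_s: 3.4
position: [437.1, -176.9, 88.5]
eef_rot: [-2.061, -2.37, 0.0]
ft_force: [-0.8, -1.7, 4.5]
width: 0.0
grasp_force: 2.0
```

Call:
send_rows(rows=[[0,0,0,0,0,0.07,0],[0,0,0,0,0,0.04,0],[0,0,0,0,0,0,0]])

```text
time_s: 3.7
position: [437.0, -177.0, 83.7]
eef_rot: [-2.062, -2.37, 0.001]
ft_force: [-2.5, -0.9, 5.0]
width: 0.002
grasp_force: 2.3
```

Call:
send_rows(rows=[[0,0,0,0,0,0.04,0],[0,0,0,0,0,0.02,0]])

```text
time_s: 3.9
position: [437.2, -177.0, 80.9]
eef_rot: [2.062, 2.37, -0.0]
ft_force: [-3.7, -1.2, 5.4]
width: 0.002
grasp_force: 2.6
```

Call:
send_rows(rows=[[0,0,0,0,0,-0.1,0],[0,0,0,0,0,-0.2,0],[0,0,0,0,0,-0.4,0],[0,0,0,0,0,-1,0],[0,0,0,0,0,-0.6,0]])

```text
time_s: 4.4
position: [437.9, -176.5, 199.2]
eef_rot: [2.06, 2.37, 0.002]
ft_force: [-1.0, -0.4, -0.7]
width: 0.001
grasp_force: 0.0
```

```bash
python3 - <<'E'
from h import *
s,p,d=snap('wrist');c=cloud('wrist',d,s);cv2.imwrite('pics/w1.png',p[...,::-1])
P=p.astype(int);m=(P[...,0]>140)&(P[...,1]<60)&(P[...,2]<60)&(d>0)
print(m.sum(),c[m].mean(0),c[m].min(0),c[m].max(0))
s,p,d=snap('top');c=cloud('top',d)
m=np.zeros((480,640),bool);m[285:325,340:395]=1
P=p.astype(int);m&=(P[...,0]>140)&(P[...,1]<60)&(d>0);print(m.sum(),c[m].mean(0) if m.any() else 0)
E
```

```text
1686 [ 438.52599429 -176.88615112  134.24134878] [ 425.01968808 -250.09794013   -1.45288062] [ 560.04925932 -104.25232347  141.26566752]
0 0
```

View pics/w1.png

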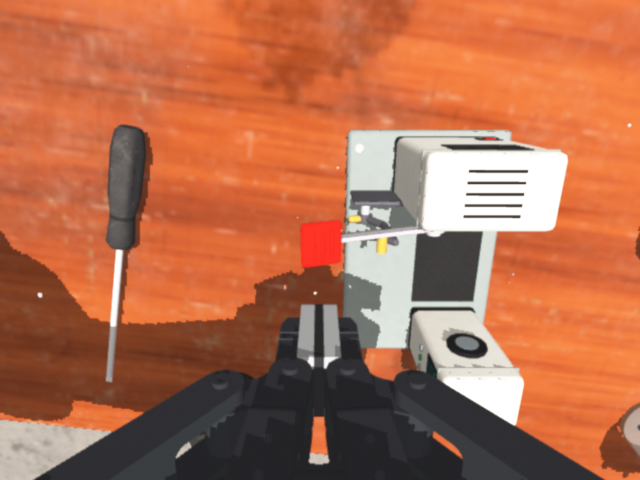

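The wrist view shows the red pad (320,243) back up at about z 135–141. The catch did not take, so I press again and go deeper.

Call:
send_rows(rows=[[0,0,0,0,0,0.6,0],[0,0,0,0,0,0.5,0],[0,0,0,0,0,0.2,0],[0,0,0,0,0,0.2,0],[0,0,0,0,0,0.2,0],[0,0,0,0,0,0.2,0],[0,0,0,0,0,0.2,0],[0,0,0,0,0,0.2,0],[0,0,0,0,0,0.07,0],[0,0,0,0,0,0,0]])

```text
time_s: 5.5
position: [436.9, -177.0, 76.9]
eef_rot: [-2.061, -2.37, 0.001]
ft_force: [-3.5, -0.6, 4.7]
width: 0.003
grasp_force: 2.4
```

Call:
send_rows(rows=[[0,0,0,0,0,0.04,0],[0,0,0,0,0,0,0]])

```text
time_s: 5.7
position: [437.2, -177.0, 75.5]
eef_rot: [2.062, 2.37, -0.0]
ft_force: [-4.5, -1.0, 4.9]
width: 0.002
grasp_force: 2.5
```

Call:
send_rows(rows=[[0,0,0,0,0,0.04,0],[0,0,0,0,0,0,0]])

```text
time_s: 5.9
position: [437.3, -177.0, 73.5]
eef_rot: [2.062, 2.37, 0.0]
ft_force: [-3.4, -1.1, 5.0]
width: -0.0
grasp_force: 2.5
```

```bash
python3 - <<'E'
from h import *
s,p,d=snap('wrist');c=cloud('wrist',d,s);cv2.imwrite('pics/w2.png',p[...,::-1])
E
```

```text
(no output)
```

View pics/w2.png

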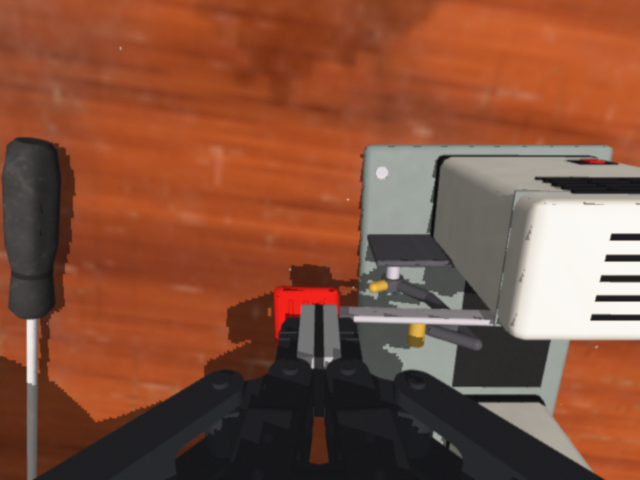

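The pad (307,312) is under the closed fingertips (320,330) and the lever is near its bottom. I keep going until the force rises.

Call:
send_rows(rows=[[0,0,0,0,0,0.05,0],[0,0,0,0,0,0,0]])

```text
time_s: 6.15
position: [437.3, -177.0, 70.9]
eef_rot: [2.062, 2.37, 0.0]
ft_force: [-3.2, -0.8, 4.6]
width: -0.002
grasp_force: 2.5
```

```bash
python3 - <<'E'
from h import *
s,p,d=snap('wrist');c=cloud('wrist',d,s)
P=p.astype(int);m=(P[...,0]>180)&(P[...,1]<50)&(P[...,2]<50)&(d>0);m[:270]=0;m[360:]=0;m[:,:260]=0;m[:,360:]=0
q=c[m];print(s['position'],m.sum(),q.mean(0),q.min(0),q.max(0))
a=np.radians(7.95);X=np.c_[(q[:,:2]-[560.9,-209.5])@np.array([[np.cos(a),-np.sin(a)],[np.sin(a),np.cos(a)]]),np.ones(len(q))]
print(X.min(0),X.max(0),np.linalg.lstsq(X,q[:,2],rcond=None)[0])
E
```

```text
[ 437.34981101 -177.00293901   70.9171439 ] 1308 [ 427.62005694 -169.58785841   99.76227899] [ 417.59884848 -186.04650107   95.99258828] [ 442.41511969 -162.98819449  102.7424737 ]
[-136.42193734   42.62134672    1.        ] [-111.69335759   63.07879995    1.        ] [ 8.67468672e-02 -4.72696801e-02  1.13473781e+02]
```

```bash
python3 - <<'E'
from h import *
m=camera_model('wrist');T=np.array(m['T_tool_cam']);print(T.round(3),m['fx'],m['cx'],m['cy'])
q=np.linalg.inv(T)@[0,0,0,1];print('tcp px',q[:3]/q[2]@np.array([m['fx'],0,0]),[m['fx']*q[0]/q[2]+m['cx'],m['fy']*q[1]/q[2]+m['cy']],q)
s,p,d=snap('wrist')
for v in range(280,400,6):
    r=[]
    for u in (300,310,320,330,340):
        z=d[v,u];r.append((T@[(u-m['cx'])/m['fx']*z,(v-m['cy'])/m['fy']*z,z,1])[:3].round(0).astype(int).tolist())
    print(v,r)
E
```

```text
[[ 0.00000e+00 -9.46000e-01 -3.25000e-01  8.29760e+01]
 [ 1.00000e+00  0.00000e+00 -0.00000e+00 -9.60000e-01]
 [ 1.00000e-03 -3.25000e-01  9.46000e-01 -1.73373e+02]
 [ 0.00000e+00  0.00000e+00  0.00000e+00  1.00000e+00]] 413.31333003243833 318.52534696213604 240.61611252510036
tcp px 2.2572776526025793 [np.float64(320.7826246147386), np.float64(288.66984298802095)] [  1.04269248  22.19720888 190.9196691    1.        ]
280 [[-28, -13, 71], [-28, -7, 71], [-28, 0, 71], [-28, 6, 71], [-28, 13, 71]]
286 [[13, -8, -25], [13, -4, -25], [-32, 0, 71], [-32, 6, 71], [-32, 13, 71]]
292 [[12, -8, -28], [12, -4, -28], [12, 0, -29], [13, 3, -30], [-36, 13, 71]]
298 [[10, -8, -30], [11, -4, -30], [10, 0, -30], [10, 3, -30], [-41, 13, 71]]
304 [[7, -8, -28], [11, -4, -35], [10, 0, -35], [10, 3, -35], [-45, 13, 70]]
310 [[4, -8, -28], [11, -4, -40], [10, 0, -39], [11, 3, -40], [0, 8, -21]]
316 [[10, -8, -43], [10, -4, -44], [10, 0, -44], [10, 3, -44], [1, 8, -27]]
322 [[10, -7, -47], [10, -4, -48], [10, -1, -47], [11, 3, -49], [6, 7, -41]]
328 [[10, -7, -52], [10, -4, -52], [10, -1, -51], [10, 3, -5
[... 164 characters left out ...]
 -53]]
346 [[10, -7, -62], [11, -4, -63], [11, -1, -63], [11, 3, -63], [6, 6, -57]]
352 [[10, -7, -66], [10, -4, -65], [10, -1, -65], [10, 2, -66], [10, 6, -65]]
358 [[11, -6, -70], [9, -4, -68], [10, -1, -68], [10, 2, -68], [12, 5, -71]]
364 [[12, -6, -74], [8, -4, -68], [8, -1, -68], [11, 2, -73], [13, 5, -76]]
370 [[12, -6, -76], [11, -3, -76], [6, -1, -68], [11, 2, -76], [13, 5, -78]]
376 [[12, -6, -79], [12, -3, -79], [3, -1, -68], [11, 2, -78], [11, 5, -78]]
382 [[12, -6, -82], [11, -3, -81], [1, -1, -68], [11, 2, -81], [11, 5, -81]]
388 [[11, -6, -83], [10, -3, -81], [-1, -1, -67], [11, 2, -83], [12, 5, -84]]
394 [[11, -6, -85], [5, -3, -78], [-3, -1, -68], [11, 2, -86], [12, 4, -86]]
```

The depth data shows the shut fingertips end about 29 mm behind the TCP. The pad is at z≈100 with the tips on it, so I continue about 18 mm down.

Call:
send_rows(rows=[[0,0,0,0,0,0.1,0],[0,0,0,0,0,0.1,0],[0,0,0,0,0,0.06,0],[0,0,0,0,0,0,0]])

```text
time_s: 6.65
position: [438.2, -176.9, 58.0]
eef_rot: [2.061, 2.37, 0.002]
ft_force: [-0.9, 0.2, 6.3]
width: -0.001
grasp_force: 3.1
```

Call:
send_rows(rows=[[0,0,0,0,0,0.06,0],[0,0,0,0,0,0.02,0]])

```text
time_s: 6.85
position: [438.7, -176.9, 54.3]
eef_rot: [2.06, 2.369, 0.003]
ft_force: [2.2, -0.0, 7.8]
width: 0.0
grasp_force: 3.2
```

Call:
send_rows(rows=[[0,0,0,0,0,0.04,0],[0,0,0,0,0,0,0]])

```text
time_s: 7.05
position: [438.8, -176.9, 52.3]
eef_rot: [2.06, 2.369, 0.003]
ft_force: [2.6, 0.4, 7.2]
width: -0.0
grasp_force: 3.2
```

Call:
send_rows(rows=[[0,0,0,0,0,0.04,0],[0,0,0,0,0,0,0]])

```text
time_s: 7.25
position: [439.2, -177.0, 51.0]
eef_rot: [2.059, 2.368, 0.003]
ft_force: [-1.7, 0.7, 25.8]
width: 0.004
grasp_force: 12.0
```

Call:
send_rows(rows=[[0,0,0,0,0,-0.1,0],[0,0,0,0,0,-0.2,0],[0,0,0,0,0,-0.4,0],[0,0,0,0,0,-1,0],[0,0,0,0,0,-1,85],[0,0,0,0,0,-0.6,85],[0,0,0,0,0,0,85]])

```text
time_s: 7.95
position: [439.4, -177.4, 218.9]
eef_rot: [2.058, 2.365, 0.004]
ft_force: [-0.6, -0.3, 0.2]
width: 0.504
grasp_force: 0.0
```

```bash
python3 - <<'E'
from h import *
s,p,d=snap('wrist');c=cloud('wrist',d,s);cv2.imwrite('pics/w3.png',p[...,::-1])
P=p.astype(int);m=(P[...,0]>180)&(P[...,1]<50)&(P[...,2]<50)&(d>0)
n,l,st,_=cv2.connectedComponentsWithStats(m.astype(np.uint8));m=l==1+np.argmax(st[1:,4])
q=c[m];print(m.sum(),q.mean(0),q.min(0),q.max(0))
a=np.radians(7.95);X=np.c_[(q[:,:2]-[560.9,-209.5])@np.array([[np.cos(a),-np.sin(a)],[np.sin(a),np.cos(a)]]),np.ones(len(q))]
print(np.linalg.lstsq(X,q[:,2],rcond=None)[0])
# open finger points in tool frame
T=np.array(camera_model('wrist')['T_tool_cam']);M=R.from_rotvec(s['eef_rot']).as_matrix()
t=(c-s['position'])@M; k=(d>0)&(t[...,2]<0)&(abs(t[...,0])<16)&(t[...,2]>-75)
for sg in(-1,1):
    q=t[k&(sg*t[...,1]>0)];print(sg,len(q),q.min(0),q.max(0))
plan([476.2,141.6,180],-27.7)
E
```

```text
4 [ 426.82821882 -180.14578123   90.41159595] [ 426.68272506 -181.1230911    89.7412951 ] [ 426.9735326  -179.1676918    91.07939071]
[ 3.10426254e+01 -4.01085589e-01  4.10541825e+03]
-1 3564 [-12.65789399 -41.53528482 -74.98229323] [ 12.4369669  -22.31322439 -32.33180821]
1 3570 [-12.23711706  20.25393886 -74.98837744] [ 12.38991846  40.66466627 -32.64487324]
t 8.0 pos [ 438.4 -177.3  216.7] yang 7.95 tilt [ 0.0039 -0.0017] w 50.6 F [-0.1  1.  -0.8] gf 0.0
turn 35.65 shift [ 5.998 -2.295  0.735]
```

View pics/w3.png

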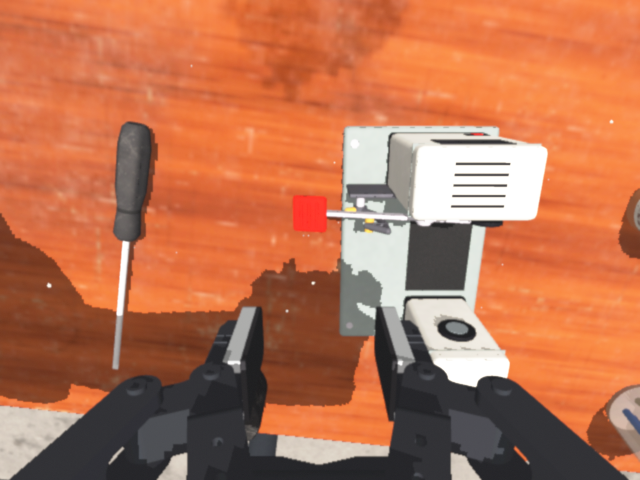

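The jaws are free and the red pad (310,213) stays low, with red pixels at z≈90, so the catch holds. The big amber block stands near the grasp, so I check clearance before approaching.

```bash
python3 - <<'E'
from h import *
z=np.load('top0.npz');c=z['c']
for n,(a,b,e,f) in dict(big=(212,240,312,344),pink=(178,212,312,344),yel=(266,292,258,284)).items():
    q=c[e:f,a:b].reshape(-1,3);q=q[(q[:,2]>25)&(q[:,2]<200)];zt=np.percentile(q[:,2],90);t=q[q[:,2]>zt-6]
    print(n,zt,cv2.minAreaRect(t[:,:2].astype(np.float32)))
    a=np.radians(-27.7);w=(t[:,:2]-[476.2,141.6])@np.array([[np.cos(a),-np.sin(a)],[np.sin(a),np.cos(a)]]);print('  rackframe',w.min(0),w.max(0))
s,p,d=snap('top');c=cloud('top',d);P=p.astype(int)
m=np.zeros((480,640),bool);m[285:325,340:395]=1
m&=(P[...,0]>110)&(P[...,1]<40)&(P[...,2]<40)&(c[...,2]>50)&(d>0);print('pad now',m.sum(),c[m].mean(0) if m.any() else 0)
E
```

```text
big 100.41384939486798 ((375.2821044921875, 146.21365356445312), (34.765777587890625, 37.309932708740234), 5.401366233825684)
  rackframe [-113.74460909  -65.00128486] [-68.37290165 -19.97183165]
pink 101.92351417257942 ((373.70489501953125, 225.06192016601562), (35.72508239746094, 37.61458969116211), 75.56803894042969)
  rackframe [-150.46123904    5.35946108] [-108.27328083   45.39346048]
yel 71.7342213731688 ((511.60675048828125, 35.30603790283203), (24.009889602661133, 25.297088623046875), 70.18110656738281)
  rackframe [ 67.32786036 -90.64128679] [ 94.41753921 -65.51995641]
pad now 0 0
```

Call:
send_rows(rows=[[0,0,7.1,0,0,0,50],[0,0,7.1,0,0,0,50],[0,0,7.1,0,0,0,50],[0,0,7.2,0,0,0,50],[0,0,7.15,0,0,0,50]])

```text
time_s: 8.55
position: [436.8, -176.6, 213.6]
eef_rot: [-2.691, -1.618, 0.002]
ft_force: [-0.1, -0.5, 0.3]
width: 0.583
grasp_force: 0.0
```

Call:
send_rows(rows=[[0,0,0,0.6,-0.23,0,50],[0,0,0,0.6,-0.23,0,50],[0,0,0,0.6,-0.23,0,50],[0,0,0,0.6,-0.23,0,50],[0,0,0,0.6,-0.23,0,50],[0,0,0,0.6,-0.23,0,50],[0,0,0,0.6,-0.23,0.3,50],[0,0,0,0.6,-0.23,0.5,50],[0,0,0,0.6,-0.23,0.5,50],[0,0,0,0.6,-0.23,0.4,50],[0,0,0,0,0,0,50]])

```text
time_s: 9.65
position: [472.8, 146.2, 126.5]
eef_rot: [-2.681, -1.631, 0.005]
ft_force: [-0.7, -0.1, 0.2]
width: 0.587
grasp_force: 0.0
```

```bash
python3 - <<'E'
from h import *
plan([476.2,141.6,16],-27.7)
s,p,d=snap('wrist');c=cloud('wrist',d,s);cv2.imwrite('pics/w4.png',p[...,::-1]);np.savez('w4.npz',p=p,c=c)
P=p.astype(int);Z=c[...,2]
m=(Z>74)&(Z<84)&(d>0)
n,l,st,ct=cv2.connectedComponentsWithStats(m.astype(np.uint8))
for i in range(1,n):
    if st[i,4]>150: q=c[l==i];print(ct[i].round(),p[l==i].mean(0).round(),cv2.minAreaRect(q[:,:2].astype(np.float32)),np.median(q[:,2]))
m=(Z>20)&(Z<27)&(d>0);q=c[m];print('racktop',cv2.minAreaRect(q[:,:2].astype(np.float32)))
E
```

```text
t 9.65 pos [472.8 146.2 126.5] yang -27.37 tilt [-0.0049  0.0013] w 50.1 F [-0.7 -0.1  0.2] gf 0.0
turn 0.33 shift [-0.05   0.103  2.21 ]
[335.  40.] [243. 246. 246.] ((529.8733520507812, 239.8133544921875), (25.959903717041016, 23.998455047607422), 62.2801628112793) 79.58151761782645
[333. 156.] [ 92. 189. 119.] ((503.8026428222656, 190.1744842529297), (26.199560165405273, 24.1586971282959), 62.174007415771484) 79.64572094754067
[128. 201.] [163.  87. 105.] ((392.2201843261719, 220.5319366455078), (35.84987258911133, 9.416524887084961), 86.76837158203125) 79.0436675236744
[332. 254.] [239. 161.  71.] ((477.9513854980469, 140.81964111328125), (26.423301696777344, 24.184242248535156), 62.359188079833984) 79.56980577621695
[189. 302.] [168. 121.  80.] ((384.5819091796875, 156.01889038085938), (22.189315795898438, 45.626922607421875), 51.15717315673828) 79.24793238481706
racktop ((471.4208679199219, 74.29791259765625), (212.10342407226562, 401.5109558105469), 3.170658826828003)
```

View pics/w4.png

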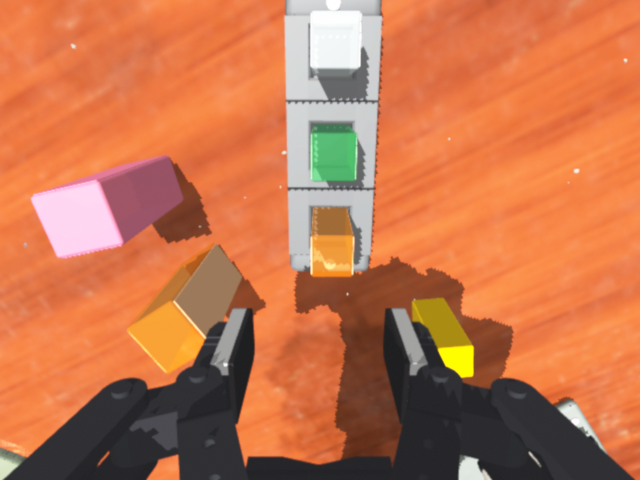

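The amber prism (332,254) stands clear between the open jaws, and neither green (333,156) nor yellow (450,340) is in the way. I align, then descend.

```bash
cat >> h.py <<'E'
def plan(t,a):
    "full rotvec (deg, tool axes), then shift in the target's tool axes (units)"
    s=state();M=R.from_rotvec(s['eef_rot']).as_matrix();b=np.radians(a)
    D=np.array([[-np.sin(b),np.cos(b),0],[np.cos(b),np.sin(b),0],[0,0,-1]])
    print('t',round(s['time_s'],2),'pos',s['position'].round(1),'w',round(s['width']*85.4,1),'F',s['ft_force'].round(1),'gf',round(s['grasp_force'],1))
    print('rot',np.degrees(R.from_matrix(M.T@D.T).as_rotvec()).round(2),'shift',((D@(np.array(t)-s['position']))/50).round(3))
E
python3 -c "
from h import *
plan([477.5,141,16],-27.7)"
```

```text
t 9.7 pos [473.2 144.  127.6] w 50.1 F [0.3 0.4 0.9] gf 0.0
rot [-0.22  0.1   0.24] shift [-0.014  0.104  2.231]
```

Call:
send_rows(rows=[[0,0,0,0,0,0,50],[0,0,0,0,0,0,50],[0,0,0,0,0,0,50]])

```text
time_s: 10.0
position: [475.1, 141.2, 130.2]
eef_rot: [2.689, 1.623, 0.001]
ft_force: [-0.3, -0.5, -0.9]
width: 0.584
grasp_force: 0.0
```

```bash
python3 - <<'E'
from h import *
plan([477.5,141,16],-27.7)
s,p,d=snap('wrist');c=cloud('wrist',d,s);Z=c[...,2];m=(Z>74)&(Z<84)&(d>0);m[:,:260]=0
n,l,st,ct=cv2.connectedComponentsWithStats(m.astype(np.uint8))
for i in range(1,n):
    if st[i,4]>150: q=c[l==i];print(ct[i].round(),cv2.minAreaRect(q[:,:2].astype(np.float32)))
E
```

```text
t 10.0 pos [475.1 141.2 130.2] w 49.9 F [-0.3 -0.5 -0.9] gf 0.0
rot [ 0.04 -0.01 -0.07] shift [0.018 0.045 2.283]
[324.  33.] ((529.648193359375, 240.0436553955078), (26.103397369384766, 24.421226501464844), 62.08035659790039)
[324. 149.] ((503.6820373535156, 190.49063110351562), (25.72716522216797, 24.31031036376953), 62.90221405029297)
[323. 246.] ((477.84637451171875, 141.18441772460938), (26.0897159576416, 24.137062072753906), 62.53968048095703)
```

Call:
send_rows(rows=[[0,0,0,0.02,0.05,0,50],[0,0,0,0,0,0.4,50],[0,0,0,0,0,0.4,50],[0,0,0,0,0,0.4,50],[0,0,0,0,0,0.4,50],[0,0,0,0,0,0.3,50],[0,0,0,0,0,0.2,50],[0,0,0,0,0,0.13,50],[0,0,0,0,0,0.05,50],[0,0,0,0,0,0,50],[0,0,0,0,0,0,50],[0,0,0,0,0,0,50]])

```text
time_s: 11.25
position: [477.8, 141.9, 16.3]
eef_rot: [2.688, 1.625, 0.001]
ft_force: [-0.2, 0.1, 0.7]
width: 0.587
grasp_force: 0.0
```

```bash
python3 - <<'E'
from h import *
plan([477.8,141.2,16],-27.7)
s,p,d=snap('wrist');c=cloud('wrist',d,s);cv2.imwrite('pics/w5.png',p[...,::-1])
M=R.from_rotvec(s['eef_rot']).as_matrix();t=(c-s['position'])@M
k=(d>0)&(t[...,2]<-28)&(abs(t[...,0])<16)&(t[...,2]>-75)
for sg in(-1,1):
    q=t[k&(sg*t[...,1]>18)];print(sg,len(q),q.min(0),q.max(0))
E
```

```text
t 11.25 pos [477.8 141.9  16.3] w 50.1 F [-0.2  0.1  0.7] gf 0.0
rot [ 0.03 -0.03  0.  ] shift [-0.012  0.006  0.006]
-1 4102 [ -12.85241709 -109.9454975   -74.99987142] [ 15.99574301 -24.91460667 -28.02002089]
1 3686 [-12.59125822  24.1650984  -74.99698859] [ 11.54391635  41.95829769 -33.03446699]
```

View pics/w5.png

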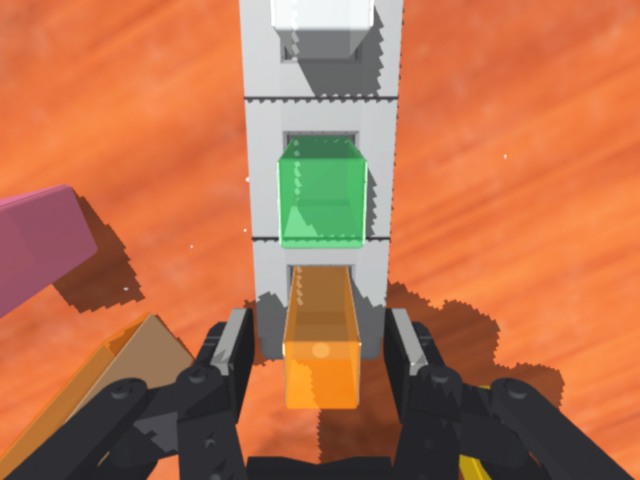

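The amber prism (322,350) is centred between the pads, so I close on it.

Call:
send_rows(rows=[[0,0,0,-0.012,0,0,40],[0,0,0,0,0,0,34],[0,0,0,0,0,0,28],[0,0,0,0,0,0,22],[0,0,0,0,0,0,18],[0,0,0,0,0,0,15],[0,0,0,0,0,0,15],[0,0,0,0,0,0,15],[0,0,0,0,0,0,15],[0,0,0,0,0,0,15]], grip_force=30)

```text
time_s: 12.3
position: [477.2, 141.3, 15.8]
eef_rot: [-2.688, -1.625, 0.0]
ft_force: [-0.4, 0.2, 0.3]
width: 0.275
grasp_force: 32.3
```

Call:
send_rows(rows=[[0,0,0,0,0,-0.05,15],[0,0,0,0,0,-0.1,15],[0,0,0,0,0,-0.1,15],[0,0,0,0,0,-0.2,15],[0,0,0,0,0,-0.4,15],[0,0,0,0,0,-0.6,15],[0,0,0,0,0,-0.7,15],[0,0,0,0,0,-0.6,15],[0,0,0,0,0,-0.4,15],[0,0,0,0,0,-0.2,15],[0,0,0,0,0,0,15],[0,0,0,0,0,0,15]])

```text
time_s: 13.5
position: [476.9, 141.1, 182.7]
eef_rot: [-2.688, -1.625, 0.001]
ft_force: [-0.6, -0.9, -1.4]
width: 0.274
grasp_force: 32.4
```

```bash
python3 - <<'E'
from h import *
plan([561,-209.5,190],7.95)
s,p,d=snap('wrist');c=cloud('wrist',d,s);cv2.imwrite('pics/w6.png',p[...,::-1])
M=R.from_rotvec(s['eef_rot']).as_matrix();t=(c-s['position'])@M
P=p.astype(int);m=(P[...,0]>150)&(P[...,2]<110)&(P[...,0]-P[...,2]>90)&(d>0)&(abs(t[...,1])<14)&(abs(t[...,0])<16)
q=t[m];print(len(q),q.min(0),q.max(0))
top=q[q[:,2]<np.percentile(q[:,2],2)+3];print('top',cv2.minAreaRect(top[:,:2].astype(np.float32)),np.median(top[:,2]))
f=q[q[:,2]>top[:,2].max()+4]
if len(f)>20: print('face',len(f),f.mean(0),np.linalg.lstsq(np.c_[f[:,1:],np.ones(len(f))],f[:,0],rcond=None)[0])
E
```

```text
t 13.5 pos [476.9 141.1 182.7] w 23.4 F [-0.6 -0.9 -1.4] gf 32.4
rot [-4.000e-02  2.000e-02 -3.565e+01] shift [-7.177  0.696 -0.146]
10127 [ -13.30499052  -12.69820259 -106.43579388] [13.83512189 11.52929017  5.15454688]
top ((0.2741355895996094, -0.5675411224365234), (27.0802059173584, 23.905757904052734), 0.7398216724395752) -63.857144312086845
face 4431 [ 12.58570644  -0.5308769  -32.20203079] [ 2.41809869e-03 -5.39396123e-04  1.25696205e+01]
```

View pics/w6.png

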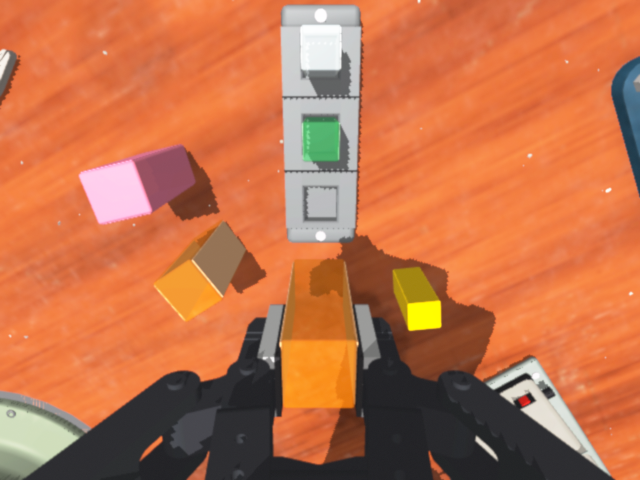

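The amber prism (318,330) is held squarely and the others are still in the rack. Its top is 63.9 mm behind the TCP, so the reading point is about 13.9 mm above the TCP.

Call:
send_rows(rows=[[0,0,-3.65,0,0,0,15],[0,0,-7,0,0,0,15],[0,0,-7,0,0,0,15],[0,0,-7,0,0,0,15],[0,0,-7,0,0,0,15],[0,0,-4,0,0,0,15]])

```text
time_s: 14.15
position: [476.6, 141.2, 182.1]
eef_rot: [-2.055, -2.374, 0.002]
ft_force: [0.6, -0.1, -2.0]
width: 0.275
grasp_force: 32.5
```

Call:
send_rows(rows=[[0,0,0,-0.3,0.03,0,15],[0,0,0,-0.6,0.06,0,15],[0,0,0,-0.7,0.07,0,15],[0,0,0,-0.8,0.08,0,15],[0,0,0,-0.8,0.08,0,15],[0,0,0,-0.8,0.08,0,15],[0,0,0,-0.8,0.08,0,15],[0,0,0,-0.8,0.08,0,15],[0,0,0,-0.7,0.07,0,15],[0,0,0,-0.5,0.05,0,15],[0,0,0,-0.38,0.03,0,15]])

```text
time_s: 15.25
position: [561.6, -211.1, 181.6]
eef_rot: [-2.062, -2.367, 0.001]
ft_force: [-0.2, 0.8, -0.1]
width: 0.276
grasp_force: 32.5
```

Call:
send_rows(rows=[[0,0,0,0,0,0,15],[0,0,0,0,0,0,15],[0,0,0,0,0,0,15],[0,0,0,0,0,0,15],[0,0,0,0,0,0,15]])

```text
time_s: 15.75
position: [562.1, -208.7, 183.3]
eef_rot: [-2.061, -2.371, -0.0]
ft_force: [-0.1, -0.5, -0.3]
width: 0.276
grasp_force: 32.5
```

```bash
python3 - <<'E'
from h import *
plan([561,-209.5,71.1],7.95)
s,p,d=snap('wrist');c=cloud('wrist',d,s);cv2.imwrite('pics/w7.png',p[...,::-1])
Z=c[...,2]; a=np.radians(7.95);Rm=np.array([[np.cos(a),-np.sin(a)],[np.sin(a),np.cos(a)]])
w=(c[...,:2]-[560.9,-209.5])@Rm
P=p.astype(int)
for n,k in dict(lamp=w[...,1]>45,recv=w[...,1]<-45).items():
    m=k&(Z>122)&(Z<130)&(d>0)&(abs(w[...,0])<90)&(abs(w[...,1])<120)&(P.min(-1)>150)
    if m.sum()>50:
        q=w[m];print(n,m.sum(),np.percentile(q,[.5,99.5],axis=0).round(1).tolist(),cv2.minAreaRect(c[m][:,:2].astype(np.float32)))
m=(P[...,0]>120)&(P[...,1]<60)&(P[...,2]<60)&(d>0)&(abs(w[...,0]+122)<25)&(abs(w[...,1]-51)<25)&(Z>60)
if m.any(): print('pad',m.sum(),c[m].mean(0))
E
```

```text
t 15.75 pos [ 562.1 -208.7  183.3] w 23.6 F [-0.1 -0.5 -0.3] gf 32.5
rot [ 0.   -0.    0.06] shift [-0.013 -0.025  2.245]
lamp 13455 [[-52.2, 53.9], [30.2, 102.2]] ((539.060302734375, -133.7230987548828), (84.15119934082031, 49.440162658691406), 7.844282627105713)
pad 1672 [ 433.39080147 -177.62214726   91.71378101]
```

View pics/w7.png

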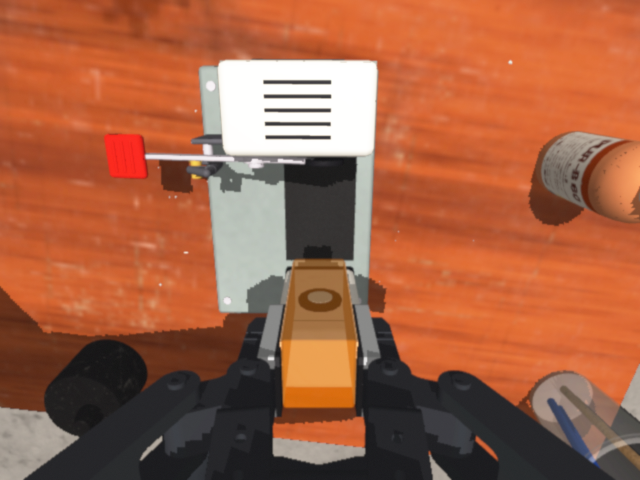

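The meter shows below: the pad (126,156) is held at z≈92 so the shutter catch holds, and the prism is over the gap. I lower it straight down.

Call:
send_rows(rows=[[0,0,0,-0.036,0,0.1,15],[0,0,0,0,0,0.25,15],[0,0,0,0,0,0.3,15],[0,0,0,0,0,0.3,15],[0,0,0,0,0,0.3,15],[0,0,0,0,0,0.3,15],[0,0,0,0,0,0.25,15],[0,0,0,0,0,0.2,15],[0,0,0,0,0,0.145,15],[0,0,0,0,0,0.07,15],[0,0,0,0,0,0.03,15],[0,0,0,0,0,0,15]])

```text
time_s: 17.0
position: [562.5, -211.1, 71.3]
eef_rot: [2.062, 2.37, 0.0]
ft_force: [-0.4, -0.6, -0.4]
width: 0.28
grasp_force: 32.5
```

Call:
send_rows(rows=[[0,0,0,0,0,0,15],[0,0,0,0,0,0,15],[0,0,0,0,0,0,15],[0,0,0,0,0,0,15],[0,0,0,0,0,0,15],[0,0,0,0,0,0,15]])

```text
time_s: 17.6
position: [562.4, -211.1, 71.1]
eef_rot: [-2.062, -2.37, -0.0]
ft_force: [0.2, -1.3, -1.5]
width: 0.272
grasp_force: 32.5
```

```bash
python3 - <<'E'
from h import *
plan([562.2,-210.5,71.1],7.95)
s,p,d=snap('wrist');c=cloud('wrist',d,s);P=p.astype(int)
M=R.from_rotvec(s['eef_rot']).as_matrix();t=(c-s['position'])@M
m=(P[...,0]>150)&(P[...,0]-P[...,2]>90)&(d>0)&(abs(t[...,1])<14)&(abs(t[...,0])<16)&(abs(t[...,2]+63)<4)
q=c[m];print('top',m.sum(),cv2.minAreaRect(q[:,:2].astype(np.float32)),np.median(q[:,2]))
m=(P[...,0]>120)&(P[...,1]<60)&(P[...,2]<60)&(d>0)&(abs(c[...,0]-433)<25)&(abs(c[...,1]+177)<25)&(c[...,2]>60);print('pad',m.sum(),c[m].mean(0) if m.any() else 0)
E
```

```text
t 17.6 pos [ 562.4 -211.1   71.1] w 23.2 F [ 0.2 -1.3 -1.5] gf 32.5
rot [-0.   -0.    0.01] shift [ 0.012 -0.002 -0.001]
top 3188 ((561.505615234375, -210.1887969970703), (23.81439781188965, 25.31581687927246), 9.896355628967285) 134.88801351340783
pad 1760 [ 441.26239196 -177.6628939    92.83361835]
```

```bash
python3 -c "
from workcell import hand_in
print(hand_in())"
```

```text
the job is handed in; nothing more can be done
None
```

I handed the job in with the red shutter lever latched down and the gripper still holding the amber prism upright midway between the housings. Its reading point measured about 85 mm up, in the beam, at about 17.6 s; the first lever press did not catch, but the second did.

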